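# Start a vacuum degassing run

### The arm

A 6-joint arm with a two-finger parallel gripper is mounted at the origin on the work surface. World frame = base frame: x ahead of the robot, y to its left, z up, the work surface at z = 0. Lengths are in m, angles in rad, forces in N, time in s.
With the tool pointing down it reaches from about 0.35 to 0.775 m from the base axis. Payload 7.3 kg.
Tool frame: the origin (TCP) lies at the very end of the fingers, on their centre line; the grasp point (between the pads) lies 19 mm behind it; z points along the fingers, y is the line along which they close (so a half turn about z gives the same grasp; the last joint's range is limited). The gripper opens to 92 mm and grips with 3 to 60 N. Pads are 19 mm wide; open, the fingers measure 130 mm over their backs; the gripper's body (75 mm by 190 mm) begins 47 mm behind the grasp point.
Start: joints at [-1.453, 0.342, 1.524, -0, 1.275, -0.146], TCP at [0.137, -0.507, 0.227] pointing down, gripper open.
Joint ranges: [-2.53, 2.53], [-0.77, 2.02], [0.04, 2.7], [-1, 4.14], [0.28, 2.66], [-3.11, 3.11]. Speed limits (rad/s): [2.57, 2.57, 3.14, 3.14, 3.14, 3.14].

### API

Orientations are given as [roll, pitch, yaw] about the fixed x, y, z axes, in that order (R = Rz(yaw) Ry(pitch) Rx(roll)).
In Python, from cell import * gives the robot as it stands.
- The arm moves only by the tool step_arm, never from a script. Its argument "commands" is a list of rows, each a list of 7 numbers: the opening, from 0 (shut) to 1 (fully open), then the shift along the world's x, y, z in cm, then the turn, a rotation vector about the world's x, y, z in rad. A call has 1 to 5 rows; each row is the pose to reach, as a shift and turn from the pose commanded when the call began; what a row does not reach only later rows make up. A row lasts 1/12 s, in which the tool goes at most 41.7 mm and 7.16 degrees, less where a joint would pass 70% of its speed; a pose out of reach is approached as far as the arm can. A call with a gripper value outside its range is refused whole. The fingers move at their own pace and stop on an object; "grip_force" is the grip in N (left out, the last holds). Time passes only in rows, so rows that repeat a pose let the fingers close. It gives the time, the measured TCP pose, the force, the opening and the grip force at its end, in the units of the state.
- observe(): the state, without advancing time (a new reading comes with each control period).
- read_camera(name): name is "side" or "top"; returns the picture (420x560x3 uint8, red, green, blue); there is no depth.
- camera_model(name): a dict with "vfov" (degrees; the focal length in pixels is half the picture's height over the tangent of half this angle, whatever the lens; pixels are square), "cx", "cy" (the principal point, pixels), "world_to_cam" (4x4, takes a point from world to camera coordinates). Camera axes: x right, y up, looking along -z (the intrinsics and any distortion apply to the point x, -y, -z); pixel columns grow to the right and rows downward; lengths in m; the calibration is good to about 2 mm. A picture is of the moment at which its call begins. camera_model takes no time and is no camera call.
- hand_in(): hands the job in; it is judged then, once.
The state is a dict: "time": time; "qpos": joint angles; "qvel": joint speeds; "joint_efforts": joint torques, N m; "tool_pos": TCP position; "tool_rot": TCP orientation; "contact_force": force on the tool from outside, world axes, zero at the start; "torque": the same for the moment, N m; "opening": finger opening in m; "grip_force": force on a finger pad.
Only numpy, scipy, OpenCV 4.12 (cv2) and the standard library are available. Lean on these libraries where they do the work, as an engineer would, in place of code of your own. Each camera call takes 0.05 s, during which the arm holds its last target. There are 200 camera calls.

### The job

Start the degassing run on this vacuum bench with your fingertips only: first push the vent plunger on the chamber's lid fully down so that the chamber is closed, then press the barred end of the rocker on the switch box so that the pump is on, and last press the long bar key of the timer fully in and let it go. Keep to that order, do not press the timer's two round keys, do not lift the timer or push it out of place, and leave the jar, grinder, cup and screwdriver as they stand; finish clear of everything.

Things in the scene. Friction and masses are not known exactly. Their poses are not given: they have to be found in the camera images.
- chamber: Vacuum chamber, fixed: steel pot, blue gasket ring 184 mm across, clear lid with its top 117 mm above the bench. Origin: centre of underside, z up. On the lid: vent plunger 42 mm along -x from the centre; pressure gauge 54 mm across, face at 156 mm, 42 mm along +x (hose barb below it, 50 mm along +y). Stands left, middle or right, turned up to 1.2 rad.
- vent (a joint): Travel of the vent plunger in m: 0 = up (open), 0.012 = fully down on its brass barrel (closed). It moves straight down, resists with about 5 N of friction, has no spring and stays where it is pushed. It may start up to 2 mm down.
- vent_top (a point): Centre of the flat top of the vent plunger's round black head (40 mm across, 12 mm thick, on a brass barrel 28 mm across); moves with it; 159 mm above the bench at joint value 0, 147 mm when fully down. z up.
- switchbox: Switch box of the pump, fixed: grey steel box 130 (x) by 90 (y) by 55 mm high, origin at the centre of its underside, z up. One black paddle rocker, 64 mm along x by 42 mm along y, tilts about the box's y axis over its centre, 64 mm above the bench. Stands left, middle or right, turned up to 1.5 rad.
- rocker (a joint): Tilt of the rocker in rad: 0 = off (the box's +x end stands up), 0.4 = fully over, on (the +x end is down). About 0.09 N m of friction, no spring: stays where it is left. It may start at up to 0.04.
- rocker_on_end (a point): Point on the rocker's upper face 22 mm from its pivot, at its ON end: the box's +x end, which stands up at the start and bears a thin raised straight bar (the OFF end bears a ring). Pressed straight down it goes from about 72 to 64 mm above the bench. Moves with the rocker; x points level along the paddle towards ON when off, y along the pivot.
- timer: Bench timer, loose, about 0.9 kg on a rubber foot: grey case 110 (x) by 140 (y) mm, top 44 mm above the bench, origin at the centre of its underside, z up. A green display lies in its +x half between two round keys. Stands left, middle or right, turned up to 0.7 rad.
- start_key (a joint): Travel of the long bar key in m: 0 = out, 0.006 = fully in. Spring key: 1.8 N to start, 5.4 N fully in; comes back by itself.
- start_key_top (a point): Centre of the top of the long bar key (26 mm by 66 mm, long along the timer's y, 28 mm from the timer's centre along its -x), 54 mm above the bench when out. z up, axes as the timer's.
- left_key (a joint): Travel of a round key (20 mm across, top 54 mm above the bench) 30 mm along +x and 50 mm along +y from the timer's centre; 0 = out, 0.006 = in. Not to be pressed.
- right_key (a joint): The same kind of round key, 30 mm along +x and 50 mm along -y from the timer's centre. Not to be pressed.
- resin_jar: Loose amber glass jar with a cap, 60 mm across, 105 mm high; origin at the centre of its underside. Stands beyond the work; leave alone.
- grinder: Loose steel grinder, 72 mm across, 130 mm high; origin at the centre of its underside. Stands beyond the work; leave alone.
- mixing_cup: Loose white open cup, 68 mm across, 70 mm high; origin at the centre of its underside. Stands near the robot; leave alone.
- screwdriver: Loose screwdriver lying on the bench near the robot, about 0.2 m long; its x axis runs along it. Leave alone.
Mind the look-alikes: they are no part of the job. There is more than one size of the chamber; the one meant has the size given above. What is shaped like the timer but yellow is not meant.

How it is judged:
On the way, in this order (a step that is already met when the one before it is completed fails the run):
1. the vent plunger is fully down (value of joint vent above 0.01 m), for 0.2 s.
2. the rocker is over to on (value of joint rocker above 0.34 rad), for 0.2 s.
3. the timer's bar key is pressed in (value of joint start_key above 0.0045 m), for 0.1 s.
At the end, for the whole second after the job is handed in: The vent plunger is down (over 9.5 of 12 mm), the rocker is on (over 0.32 of 0.4 rad), all timer keys are out again (under 1.5 mm), the timer stands flat, at rest, within 20 mm of its first place and the bystanders within 30 mm of theirs (value of joint vent above 0.0095 m and value of joint rocker above 0.32 rad and value of joint each of start_key, left_key, right_key below 0.0015 m and distance of timer from where it was at the start of the episode below 0.02 m and angle between timer's own z axis and vertical below 0.05 rad and linear speed of timer below 0.02 m/s and distance of each of resin_jar, grinder, mixing_cup, screwdriver from where it was at the start of the episode below 0.03 m); the robot touches nothing.
It fails at once if the order was broken: pump switched on with the vent open, or the timer's bar key pressed before the pump was on ((value of joint rocker above 0.2 rad and value of joint vent below 0.0095 m) or (value of joint start_key above 0.003 m and value of joint rocker below 0.3 rad)).
It fails at once if a round key of the timer was pressed (value of joint any of left_key, right_key above 0.003 m).
It fails at once if the timer was lifted, tipped or pushed out of place (height (world z) of timer above 0.008 m or angle between timer's own z axis and vertical above 0.1 rad or distance of timer from where it was at the start of the episode above 0.02 m).
It fails at once if a bystander was lifted, tipped or pushed away (distance of any of resin_jar, grinder, mixing_cup, screwdriver from where it was at the start of the episode above 0.03 m or angle between any of resin_jar, grinder, mixing_cup's own z axis and vertical above 0.4 rad).
It fails at once if the chamber, switch box or timer was pushed with the arm or the gripper's body instead of the fingers (contact force between the arm and chamber above 3 N or contact force between the arm and switchbox above 3 N or contact force between the arm and timer above 3 N).
It also fails if it takes over 61 s, if anything falls off the work surface, if the arm or the gripper's body presses on something with over 40 N, if the wrist force passes 120 N, or if a joint passes its speed limit or range.

## Working session

There is one attempt and no reset: what is moved stays moved. The work goes in short steps, Python scripts to look and compute and a tool call to move; the robot and the scene stay as the last step left them, time stands still between calls to the robot, and variables do not carry over. Pictures are saved under pics/ and viewed, at most 10 in all, crops included, and the job is handed in when it is done.

Besides the shell and the picture viewer there is one more tool, called after "Request:" as name(argument=value, ...) on one line, values as JSON. step_arm: Moves the arm, as the interface text tells. Its arguments: {"type":"object","properties":{"commands":{"type":"array"},"grip_force":{"type":"number"}},"required":["commands"]}

```bash
ls; mkdir -p pics; python3 - <<'E'
from cell import *
import cv2
for n in("top","side"):
    im=read_camera(n); cv2.imwrite(f"pics/{n}0.png",im[:,:,::-1]); print(n,camera_model(n))
print(observe())
E
```

```text
pics
top {'vfov': 56.7070220589463, 'cx': 277.71806546466354, 'cy': 213.25751038640192, 'world_to_cam': array([[ 0.00332242, -0.99997539, -0.00617965,  0.03432701],
       [ 0.9942422 ,  0.00264137,  0.10712362, -0.55258777],
       [-0.10710466, -0.00649998,  0.9942265 , -1.14927017],
       [ 0.        ,  0.        ,  0.        ,  1.        ]])}
side {'vfov': 46.27458179751122, 'cx': 282.8836157161371, 'cy': 203.93048917412403, 'world_to_cam': array([[ 0.99787371, -0.06420166, -0.01123384, -0.54702036],
       [ 0.0480991 ,  0.60907323,  0.79165414, -0.1255442 ],
       [-0.04398328, -0.79051119,  0.61086621, -1.39661784],
       [ 0.        ,  0.        ,  0.        ,  1.        ]])}
{'time': 0.1, 'qpos': array([-1.45299316e+00,  3.42599667e-01,  1.52490781e+00,  1.68692042e-05,
        1.27538795e+00, -1.46020836e-01]), 'qvel': array([-4.97361820e-04, -2.00956285e-03, -1.32443126e-03,  6.54040703e-04,
       -5.87279139e-04, -7.60613108e-05]), 'joint_efforts': array([ 1.88042235e-03, -4.32004094e+01, -2.44695389e+01,  7.18342303e-02,
        5.25869080e-02, -5.24531765e-05]), 'tool_pos': array([ 0.13688046, -0.50647661,  0.22614694]), 'tool_rot': array([-3.14030609e+00, -2.05517843e-04,  2.63818948e-01]), 'contact_force': array([ 0.62676848, -0.13728639,  0.09298781]), 'torque': array([ 0.00250362, -0.03061212, -0.06276439]), 'grip_force': 0.0, 'opening': 0.09186553722785462}
```

View pics/top0.png

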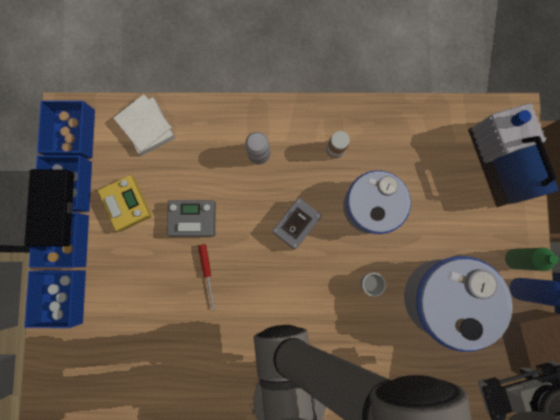

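View pics/side0.png

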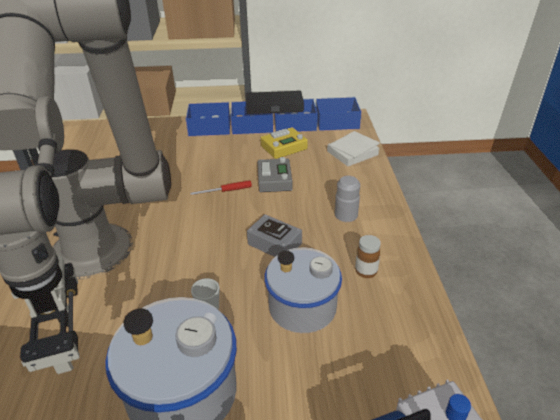

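The pictures show two chambers: a small one at top (378,202) and side (303,285), and a large one at top (464,303). The large one is the look-alike. The grey timer is at top (191,218) and the yellow look-alike at (124,203). The switch box is at top (297,222), with its bar end near (302,215) and its ring end near (292,229). My choice is the small chamber (about 65 px, roughly 180 mm), the grey timer and the barred end. Next I'll check these in a close crop and measure.

```bash
cat > h.py <<'E'
import numpy as np, cv2
from cell import *
def ray(n,u,v):
    m=camera_model(n); f=210/np.tan(np.radians(m["vfov"]/2)); T=m["world_to_cam"]
    d=T[:3,:3].T@np.array([(u-m["cx"])/f,-(v-m["cy"])/f,-1]); return -T[:3,:3].T@T[:3,3],d
def onz(n,u,v,z):
    o,d=ray(n,u,v); return o+d*(z-o[2])/d[2]
def proj(n,p):
    m=camera_model(n); f=210/np.tan(np.radians(m["vfov"]/2)); c=m["world_to_cam"]@np.append(p,1)
    return m["cx"]-f*c[0]/c[2], m["cy"]+f*c[1]/c[2]
def blobs(im,x0,y0,x1,y1,test,amin=15):
    m=np.zeros(im.shape[:2],np.uint8); m[y0:y1,x0:x1]=test(im[y0:y1,x0:x1].astype(int))
    n,l,s,c=cv2.connectedComponentsWithStats(m)
    for i in range(1,n):
        if s[i,4]>=amin:
            cn=max(cv2.findContours((l==i).astype(np.uint8),0,2)[0],key=cv2.contourArea)
            r=cv2.minAreaRect(cn); yield s[i,4],c[i].round(1),[np.round(a,1) for a in r]
E
python3 - <<'E'
from h import *
t=cv2.imread("pics/top0.png")[:,:,::-1]; s=cv2.imread("pics/side0.png")[:,:,::-1]
c=lambda im,x,y,w:cv2.resize(im[y-w:y+w,x-w:x+w],(390,290 if 0 else 390),interpolation=cv2.INTER_CUBIC)
g=[c(t,378,202,36),c(t,297,222,26),c(t,191,218,28)]
g=[cv2.resize(a,(266,266)) for a in g]
b=[cv2.resize(c(s,x,y,w),(266,266)) for x,y,w in((303,285,45),(274,234,30),(275,172,24))]
cv2.imwrite("pics/crop.png",np.vstack([np.hstack(g),np.hstack(b)])[:,:,::-1])
dark=lambda a:a.max(2)<55
for n,a in(("vent top",blobs(t,360,195,396,230,dark)),("vent side",blobs(s,270,245,300,275,dark)),("rocker top",blobs(t,275,198,322,248,dark)),("rocker side",blobs(s,245,212,305,255,dark))):
    print(n,list(a))
gr=lambda a:(a.max(2)-a.min(2)<25)&(a.max(2)>150)
print("timer keys",list(blobs(t,160,195,222,240,gr,4)))
grn=lambda a:(a[:,:,1]-a[:,:,0]>15)
print("disp",list(blobs(t,160,195,222,240,grn)))
bl=lambda a:(a[:,:,2]-a[:,:,0]>45)
print("gasket",list(blobs(t,335,160,420,245,bl)))
print("case",list(blobs(t,160,190,222,242,lambda a:(a.max(2)-a.min(2)<22),60)))
print("box",list(blobs(t,270,193,325,250,lambda a:(a.max(2)-a.min(2)<22),60)))
E
```

```text
vent top [(np.int32(115), array([377.4, 213.3]), [array([377.5, 213.5]), array([11., 11.]), np.float64(90.0)])]
vent side [(np.int32(124), array([285.5, 257.2]), [array([286., 257.]), array([12., 14.]), np.float64(90.0)])]
rocker top [(np.int32(306), array([296.8, 222.2]), [array([296.4, 222.4]), array([17.1, 24.7]), np.float64(37.9)])]
rocker side [(np.int32(111), array([271.8, 227.4]), [array([271.8, 226.5]), array([24.6, 11. ]), np.float64(8.1)]), (np.int32(29), array([285.2, 253. ]), [array([285.5, 252.5]), array([ 3., 11.]), np.float64(90.0)])]
timer keys [(np.int32(11), array([173.2, 206.8]), [array([173., 207.]), array([2.8, 2.8]), np.float64(45.0)]), (np.int32(13), array([206.5, 206.8]), [array([206.5, 206.5]), array([3., 3.]), np.float64(0.0)]), (np.int32(122), array([189. , 226.5]), [array([189. , 226.5]), array([ 5., 20.]), np.float64(90.0)])]
disp [(np.int32(118), array([190. , 208.6]), [array([190. , 208.5]), array([ 7., 14.]), np.float64(90.0)])]
gasket []
case [(np.int32(1605), array([190.7, 218.8]), [array([190.5, 218. ]), array([36., 47.]), np.float64(90.0)])]
box [(np.int32(1317), array([296.5, 223. ]), [array([296.6, 223.1]), array([30.2, 44.1]), np.float64(38.2)])]
```

View pics/crop.png

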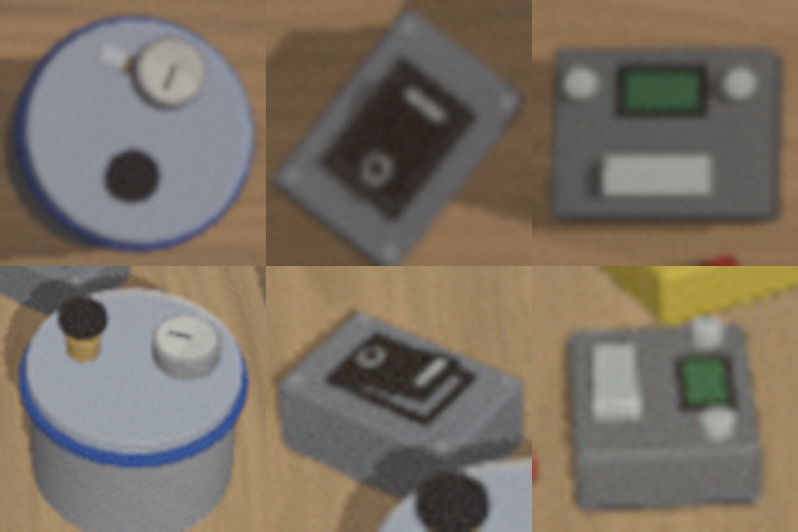

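The crop confirms the choice. The small chamber has a black vent head at (377,213) and a gauge at (388,186). The rocker's bar end is at (302.5,216.5) and its ring end at (292,229). The timer's bar key is at (189,226.5).

```bash
python3 - <<'E'
from h import *
P=lambda *a:print(*[np.round(x,4) if not isinstance(x,str) else x for x in a])
P("vent t/s",onz("top",377.5,213.4,.157),onz("side",285.9,257.0,.155))
P("gauge",onz("top",388,186.5,.156)); 
P("rocker c",onz("top",296.8,222.2,.065),onz("side",274,229,.065),"bar",onz("top",302.5,216.5,.072),"ring",onz("top",292.3,229.2,.058))
P("box c",onz("top",296.6,223.1,.055))
P("key",onz("top",189.3,226.5,.054),"rounds",onz("top",173.1,206.8,.054),onz("top",206.5,206.8,.054),"case",onz("top",191,218,.044))
q=(263,172) # bar key in side
P("key side",onz("side",251+616/266*48-532/266*48,148+(372-266)/266*48,.054))
P("jar",onz("top",339,138,.105),"grinder",onz("top",257,141,.13),"cup",onz("top",373,283,.07),"bigvent",onz("top",471,328,.2),"drv",onz("top",203,246,.02),onz("top",211,306,.02))
E
```

```text
vent t/s [ 0.5391 -0.2339  0.157 ] [ 0.5415 -0.2396  0.155 ]
gauge [ 0.6129 -0.2645  0.156 ]
rocker c [ 0.5225 -0.0203  0.065 ] [ 0.5223 -0.033   0.065 ] bar [ 0.5386 -0.0366  0.072 ] ring [ 0.5024 -0.0073  0.058 ]
box c [ 0.5207 -0.0201  0.055 ]
key [0.5097 0.2975 0.054 ] rounds [0.5684 0.3474 0.054 ] [0.5686 0.2478 0.054 ] case [0.536  0.2954 0.044 ]
key side [0.5125 0.2945 0.054 ]
jar [ 0.7638 -0.1411  0.105 ] grinder [0.7471 0.0946 0.13  ] cup [ 0.3478 -0.2381  0.07  ] bigvent [ 0.2466 -0.4498  0.2   ] drv [0.4531 0.2622 0.02  ] [0.2749 0.2341 0.02  ]
```

Request:
step_arm(commands=[[0,0,0,4,0,0,0],[0,0,0,8,0,0,0],[0,0,0,12,0,0,0],[0,0,0,14,0,0,0],[0,0,0,14,0,0,-0.1]])

```text
time: 0.52
tool_pos: [0.1371, -0.5082, 0.372]
tool_rot: [3.132, 0.0, 0.164]
contact_force: [0.0, 0.6, -0.4]
opening: 0.063
grip_force: 0.0
```

Request:
step_arm(commands=[[0,3,2,0,0,0,-0.1],[0,6,4,0,0,0,-0.2],[0,9,6,0,0,0,-0.3],[0,12,8,0,0,0,-0.4],[0,15,10,0,0,0,-0.5]])

```text
time: 0.93
tool_pos: [0.2879, -0.4056, 0.3664]
tool_rot: [-3.141, 0.001, -0.342]
contact_force: [-0.4, -1.1, 0.2]
opening: 0.0295
grip_force: 0.0
```

Request:
step_arm(commands=[[0,3,2,0,0,0,-0.1],[0,6,4,0,0,0,-0.2],[0,9,6,0,0,0,-0.3],[0,12,8,0,0,0,-0.34],[0,15,10,0,0,0,-0.34]])

```text
time: 1.35
tool_pos: [0.4381, -0.3055, 0.3664]
tool_rot: [3.141, 0.001, -0.679]
contact_force: [0.8, -0.4, 0.6]
opening: 0.0008
grip_force: 0.0
```

Request:
step_arm(commands=[[0,3,2,0,0,0,0],[0,6,4,0,0,0,0],[0,9,6,0,0,0,0],[0,10.2,7.2,0,0,0,0],[0,10.2,7.2,0,0,0,0]])

```text
time: 1.77
tool_pos: [0.5412, -0.2319, 0.3654]
tool_rot: [-3.141, 0.002, -0.672]
contact_force: [0.3, -0.3, -0.1]
opening: 0.0003
grip_force: 0.0
```

Request:
step_arm(commands=[[0,-0.1,-0.4,-4,0,0,0],[0,-0.1,-0.4,-8,0,0,0],[0,-0.1,-0.4,-12,0,0,0],[0,-0.1,-0.4,-16,0,0,0],[0,-0.1,-0.4,-18.5,0,0,0]])

```text
time: 2.18
tool_pos: [0.5353, -0.2385, 0.1774]
tool_rot: [3.14, 0.006, -0.677]
contact_force: [-0.4, 1.5, -0.1]
opening: 0.0003
grip_force: 0.0
```

Request:
step_arm(commands=[[0,0,0,-0.5,0,0,0],[0,0,0,-1,0,0,0],[0,0,0,-1.5,0,0,0],[0,0,0,-2,0,0,0],[0,0,0,-2.5,0,0,0]])

```text
time: 2.6
tool_pos: [0.5387, -0.2395, 0.1582]
tool_rot: [-3.141, -0.003, -0.676]
contact_force: [-0.3, 0.0, 3.8]
opening: 0.0004
grip_force: 2.4
```

Request:
step_arm(commands=[[0,0,0.2,-0.3,0,0,0],[0,0,0.2,-0.6,0,0,0],[0,0,0.2,-0.9,0,0,0],[0,0,0.2,-1.0,0,0,0],[0,0,0.2,-1.0,0,0,0]])

```text
time: 3.02
tool_pos: [0.5385, -0.2372, 0.1473]
tool_rot: [-3.141, -0.002, -0.676]
contact_force: [1.6, -2.5, 4.5]
opening: 0.0002
grip_force: 2.3
```

Request:
step_arm(commands=[[0,0,0,-0.1,0,0,0],[0,0,0,-0.2,0,0,0],[0,0,0,-0.3,0,0,0],[0,0,0,-0.3,0,0,0],[0,0,0,-0.3,0,0,0]])

```text
time: 3.43
tool_pos: [0.5386, -0.2373, 0.147]
tool_rot: [-3.141, -0.004, -0.676]
contact_force: [-4.7, -0.9, 20.6]
opening: 0.0004
grip_force: 10.7
```

Request:
step_arm(commands=[[0,0,0,3,0,0,0],[0,0,0,6,0,0,0],[0,0,4,7,0,0,0],[0,0,8,7,0,0,0],[0,0,12,6,0,0,0]])

```text
time: 3.85
tool_pos: [0.5384, -0.1158, 0.2055]
tool_rot: [-3.14, -0.003, -0.678]
contact_force: [0.2, -0.1, -0.7]
opening: 0.0004
grip_force: 0.0
```

Request:
step_arm(commands=[[0,0,4,-2,0,0,0],[0,0,8,-4,0,0,0],[0,0,8,-7,0,0,0],[0,0,8,-10,0,0,0],[0,0,8,-11,0,0,0]])

```text
time: 4.27
tool_pos: [0.5346, -0.0347, 0.0894]
tool_rot: [3.138, 0.008, -0.674]
contact_force: [-0.8, -0.5, -1.0]
opening: 0.0003
grip_force: 0.0
```

```bash
python3 - <<'E'
from h import *
s=read_camera("side");t=read_camera("top"); print(observe()["tool_pos"])
a=cv2.resize(t[170:270,250:400],(600,400));b=cv2.resize(s[190:300,200:350],(545,400))
cv2.imwrite("pics/r1.png",cv2.resize(np.hstack([a,b]),(800,280))[:,:,::-1])
E
```

```text
[ 0.53608664 -0.03624575  0.09162894]
```

View pics/r1.png

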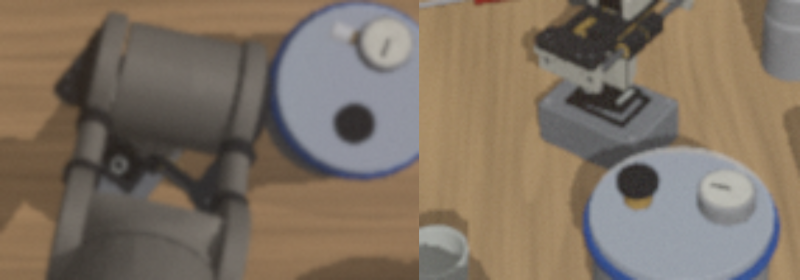

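The vent head now sits low on its barrel, and the fingertips are over the barred end of the rocker (bar visible at about (628,97) in the right half). I'll press it now.

Request:
step_arm(commands=[[0,0.2,0,-0.5,0,0,0],[0,0.2,0,-1,0,0,0],[0,0.2,0,-1.5,0,0,0],[0,0.2,0,-2,0,0,0],[0,0.2,0,-2.2,0,0,0]])

```text
time: 4.78
tool_pos: [0.5406, -0.0374, 0.0719]
tool_rot: [-3.141, -0.002, -0.677]
contact_force: [0.0, -1.4, 3.5]
opening: 0.0005
grip_force: 1.8
```

Request:
step_arm(commands=[[0,0,0,-0.2,0,0,0],[0,0,0,-0.4,0,0,0],[0,0,0,-0.4,0,0,0],[0,0,0,-0.4,0,0,0]])

```text
time: 5.12
tool_pos: [0.5404, -0.037, 0.0681]
tool_rot: [-3.141, -0.001, -0.676]
contact_force: [2.6, -1.9, 3.7]
opening: 0.0004
grip_force: 1.9
```

Request:
step_arm(commands=[[0,0,0,-0.2,0,0,0],[0,0,0,-0.4,0,0,0],[0,0,0,-0.6,0,0,0],[0,0,0,-0.6,0,0,0]])

```text
time: 5.45
tool_pos: [0.5409, -0.0372, 0.0642]
tool_rot: [-3.141, -0.003, -0.676]
contact_force: [-2.0, -2.8, 20.6]
opening: 0.0003
grip_force: 9.8
```

Request:
step_arm(commands=[[0,0,0,-0.1,0,0,0],[0,0,0,-0.2,0,0,0],[0,0,0,-0.2,0,0,0]])

```text
time: 5.7
tool_pos: [0.541, -0.0372, 0.0638]
tool_rot: [-3.14, -0.004, -0.676]
contact_force: [-8.2, -1.5, 33.3]
opening: 0.0006
grip_force: 15.8
```

Request:
step_arm(commands=[[0,0,0,4,0,0,0],[0,0,2,8,0,0,0.1],[0,0,6,10,0,0,0.2],[0,0,10,10,0,0,0.3],[0,0,14,10,0,0,0.4]])

```text
time: 6.12
tool_pos: [0.5398, 0.1029, 0.1614]
tool_rot: [-3.141, -0.001, -0.273]
contact_force: [0.7, 1.1, -0.5]
opening: 0.0003
grip_force: 0.0
```

Request:
step_arm(commands=[[0,0,4,0,0,0,0.1],[0,0,8,0,0,0,0.2],[0,-1,12,0,0,0,0.28],[0,-2,16,0,0,0,0.28],[0,-3,19.5,0,0,0,0.28]])

```text
time: 6.53
tool_pos: [0.5079, 0.2989, 0.1588]
tool_rot: [3.141, 0.003, 0.005]
contact_force: [0.7, 0.2, -0.3]
opening: 0.0008
grip_force: 0.0
```

```bash
python3 - <<'E'
from h import *
s=read_camera("side");t=read_camera("top"); o=observe();print(o["tool_pos"],o["tool_rot"])
a=cv2.resize(t[170:270,160:330],(600,353));b=cv2.resize(s[120:290,200:350],(311,353))
cv2.imwrite("pics/r2.png",cv2.resize(np.hstack([a,b]),(800,310))[:,:,::-1])
E
```

```text
[0.50665599 0.30143268 0.15875989] [-3.14081516  0.00333568  0.00998257]
```

View pics/r2.png

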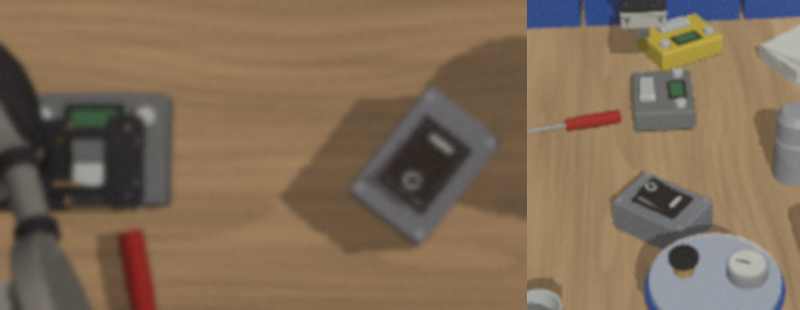

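The rocker now lies with its ring end raised and the vent is still down. The fingers are over the timer's bar key, so I'll press it and release it.

Request:
step_arm(commands=[[0,0.2,-0.3,-4,0,0,0],[0,0.2,-0.3,-8,0,0,0],[0,0.2,-0.3,-9.3,0,0,0],[0,0.2,-0.3,-9.3,0,0,0],[0,0.2,-0.3,-9.3,0,0,0]])

```text
time: 7.05
tool_pos: [0.5113, 0.2928, 0.066]
tool_rot: [3.14, 0.003, 0.003]
contact_force: [0.8, 0.6, 1.2]
opening: 0.0005
grip_force: 0.0
```

Request:
step_arm(commands=[[0,0,0,-0.4,0,0,0],[0,0,0,-0.8,0,0,0],[0,0,0,-1.2,0,0,0],[0,0,0,-1.6,0,0,0],[0,0,0,-1.8,0,0,0]])

```text
time: 7.47
tool_pos: [0.5126, 0.2937, 0.0492]
tool_rot: [-3.141, -0.002, 0.004]
contact_force: [-0.4, -0.6, 5.0]
opening: 0.0005
grip_force: 2.4
```

Request:
step_arm(commands=[[0,0,0,-0.2,0,0,0],[0,0,0,-0.3,0,0,0],[0,0,0,-0.3,0,0,0],[0,0,0,-0.3,0,0,0]])

```text
time: 7.8
tool_pos: [0.5127, 0.2937, 0.0481]
tool_rot: [-3.141, -0.003, 0.004]
contact_force: [-3.0, -1.6, 16.0]
opening: 0.0005
grip_force: 8.0
```

Request:
step_arm(commands=[[0,0,0,2,0,0,0],[0,0,0,6,0,0,0],[0,0,0,10,0,0,0],[0,0,-4,14,0,0,0],[0,-2,-8,18,0,0,0]])

```text
time: 8.22
tool_pos: [0.5018, 0.2358, 0.2054]
tool_rot: [-3.141, -0.003, 0.006]
contact_force: [0.2, -0.6, -0.2]
opening: 0.0004
grip_force: 0.0
```

Request:
step_arm(commands=[[0,-3,-3,2,0,0,0],[0,-6,-6,3,0,0,0],[0,-8,-8,3,0,0,0],[0,-8,-8,3,0,0,0],[0,-8,-8,3,0,0,0]])

```text
time: 8.63
tool_pos: [0.4198, 0.1549, 0.2342]
tool_rot: [-3.141, -0.001, 0.002]
contact_force: [0.5, -0.1, 0.2]
opening: 0.0006
grip_force: 0.0
```

```bash
python3 - <<'E'
from h import *
s=read_camera("side");t=read_camera("top"); o=observe();print(o["tool_pos"],o["contact_force"])
gr=lambda a:(a.max(2)-a.min(2)<25)&(a.max(2)>150)
print("timer keys",list(blobs(t,160,195,222,240,gr,4)))
cv2.imwrite("pics/r3.png",cv2.resize(s[100:340,200:400],(500,600))[:,:,::-1])
E
```

```text
[0.42124483 0.15598941 0.23374969] [ 0.45704322 -0.44722203 -1.05500817]
timer keys [(np.int32(14), array([173.2, 206.6]), [array([173.3, 206.8]), array([2.8, 3.5]), np.float64(45.0)]), (np.int32(13), array([206.5, 206.8]), [array([206.5, 206.5]), array([3., 3.]), np.float64(0.0)]), (np.int32(125), array([189.1, 226.5]), [array([189., 226.]), array([ 6., 20.]), np.float64(90.0)])]
```

View pics/r3.png

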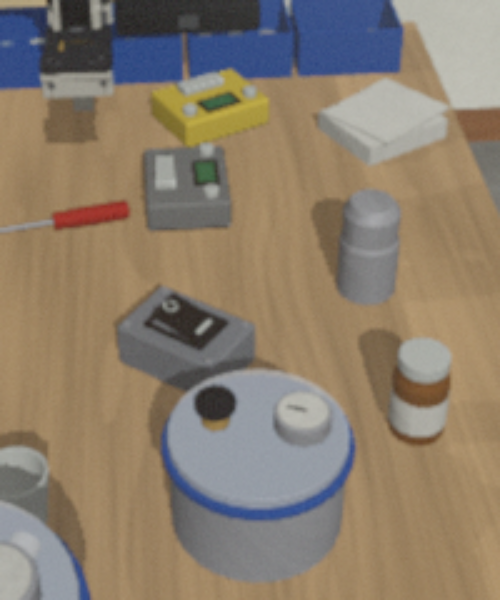

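The timer hasn't moved and its keys are out. The vent is down, the rocker is on and the arm is clear of everything.

```bash
python3 -c "
from cell import *
print(hand_in())"
```

```text
the job is handed in; nothing more can be done
None
```

I handed the job in with the vent pushed fully down, the pump rocker pressed on and the timer's bar key pressed and released, in that order; the timer hadn't moved, nothing else was touched and the arm finished clear, but the hand-in returned no verdict.

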